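# Close the brake slide of the model holder on a plaster cast

### The arm

A 6-joint arm with a two-finger parallel gripper is mounted at the origin on a cart in front of the work surface, level with it; the furniture and walls round the work are solid. World frame = base frame: x ahead of the robot, y to its left, z up, the work surface at z = 0. Lengths are in mm, angles in degrees, forces in N, time in s.
With the tool pointing down it reaches from about 400 to 825 mm from the base axis. Payload 7 kg.
Tool frame: the origin (TCP) lies at the very end of the fingers, on their centre line; the grasp point (between the pads) lies 19 mm behind it; z points along the fingers, y is the line along which they close (so a half turn about z gives the same grasp; the last joint's range is limited). The gripper opens to 85 mm and grips with 20 to 120 N. Pads are 22 mm wide; open, the fingers measure 114 mm over their backs; the gripper's body (76 mm by 85 mm) begins 54 mm behind the grasp point. The pads swing forward as they close: fully open they stand 13 mm farther back than shut.
Start: joints at [-51.446, 20.546, 0.682, 0, -70.136, -16.507], TCP at [253.35, -625.627, 231.302] pointing down, gripper open.
Joint ranges: [-176.03, 176.03], [-82.01, 121.73], [-58.28, 71.71], [-173.87, 95.51], [-174.79, -0.11], [-173.66, 173.66]. Speed limits (degrees/s): [136.94, 136.94, 172.46, 180, 180, 180].

### API

Orientations are given as a 3x3 rotation matrix whose columns are the frame's x, y, z axes.
In Python, from plant import manip, viewer gives the robot as it stands. The module is installed in compiled form; this text tells all that it offers.
- The arm moves only by the tool step_arm, never from a script. Its argument "deltas" is a list of rows, each an object of numbers: "gripper": the finger opening in m, from 0 to 0.0854; "dx", "dy", "dz": the shift along the tool's x, y, z in m; "ax", "ay", "az": the turn, a rotation vector about the tool's x, y, z in degrees. In form: [{"gripper": .., "dx": .., "dy": .., "dz": .., "ax": .., "ay": .., "az": ..}, ...]. A call has 1 to 12 rows; each row is the pose to reach, as a shift and turn from the pose commanded when the call began, along the tool's axes at that moment; what a row does not reach only later rows make up. A row lasts 1/10 s, in which the tool goes at most 50 mm and 8.59 degrees, less where a joint would pass 70% of its speed; a pose out of reach is approached as far as the arm can. A call with a gripper value outside its range is refused whole. The fingers move at their own pace and stop on an object; "newtons" is the grip in N (left out, the last holds). Time passes only in rows, so rows that repeat a pose let the fingers close. It gives the time, the measured TCP pose, the force, the opening and the grip force at its end, in the units of the state.
- manip.get_obs(): the state, without advancing time (a new reading comes with each control period).
- viewer.grab_frame(name): name is "side" or "top" or "wrist"; returns a dict with "image" (480x640x3 uint8, red, green, blue), "fx", "fy", "cx", "cy" (pixels), "T" (4x4, takes a point from camera to world coordinates); the wrist camera has in their place "T_tool_cam" (4x4, takes a point from camera to tool coordinates, whose origin is the TCP and whose axes are the flange's). Camera axes: x right, y down, z forward; pixel columns grow to the right and rows downward; lengths in mm; the calibration is good to about 2 mm. A picture is of the moment at which its call begins: read the wrist's pose just before it. There is no depth.
- manip.finish_job(): hands the job in; it is judged then, once.
The state is a dict: "time_s": time; "qpos": joint angles; "dq": joint speeds; "joint_torque": joint torques, N m; "tool_pos": TCP position; "tool_rot": TCP orientation; "contact_force": force on the tool from outside, world axes, zero at the start; "torque": the same for the moment, N m; "finger_gap": finger opening in mm; "grasp_force": force on a finger pad.
Only numpy, scipy, OpenCV 4.12 (cv2) and the standard library are available. Lean on these libraries where they do the work, as an engineer would, in place of code of your own. Each camera call takes 0.05 s, during which the arm holds its last target. There are 200 camera calls.

### The job

Clamp the plaster cast standing in the model holder: with shut fingertips press down the ribbed pad in the middle of the slide to free its brake, keep it down while you push the slide right up to its marked stop, so that the jaw seats the cast against the end plate, then take the hand away so that the brake holds. Grasp and lift nothing, never force the slide against its brake, let only the jaw touch the cast, and leave the other things where they are.

Things in the scene. Friction and masses are not known exactly. Their poses are not given: they have to be found in the camera images.
- holder: Model holder, bolted down: aluminium bed 84 mm wide (its x), 290 mm long (its y), top 20 mm above the bench, dark slot along its middle. Origin on the bench under the bed's middle, z up; the slide travels towards +y. At the +y end stands an end plate, 80 mm wide, 62 mm high, its smooth white face at y = +128 mm. A steel stop block with a knurled screw sits on the -x edge. Bolted ears reach to y = +-169 mm.
- carriage (a joint): Travel of the grey painted slide along the holder's +y (m): starts at 0 to 0.045; at 0.111 its nose is on the stop block. 100 mm wide (x), 86 mm long (y), centre at holder y = value - 0.090. Deck 36 mm above the bench; end ridges rise to 53 mm with a 54 mm gap between them round the pad. Pad up: a friction brake holds it (about 20 N). Pad down: runs at about 2 N, 7 N for the last 3 mm (cast and jaw spring).
- release_pad (a joint): How far the release pad is pressed down, in m: 0 is up (brake grips), 0.007 is fully down. It yields at 5 to 7 N and is fully down at about 8 N, then on a hard stop; the brake is free from about 0.0015 on, so press it 3 to 6 mm. It springs up when let go.
- jaw (a joint): How far the sprung jaw is pushed back into the slide, in m: 0 at rest, 0.006 at most; about 0.003 when the cast is seated and the slide is at its stop.
- pad_top (a point): Middle of the top of the ribbed black release pad (46 mm in the holder's x, 44 mm in its y) in the middle of the slide, 44.5 mm above the bench when up. The pad moves straight down when pressed and travels with the slide; so does this point.
- carriage_nose (a point): The slide's front edge on the holder's -x side, 43 mm ahead (+y) of the slide's centre, 20 mm above the bench; it meets stop_face when the slide is at its stop.
- stop_face (a point): The face of the stop block that the slide's nose comes to lie against, 64 mm from the holder's origin along +y, on the -x edge of the bed, 20 mm above the bench; the long engraved line on the bed's scale marks it.
- jaw_face (a point): Middle of the smooth white face of the sprung jaw (60 mm wide, 34 mm high, centre 39 mm above the bench), 60 mm ahead (+y) of the slide's centre at rest.
- cast: Ivory plaster cast of a jaw, loose, 0.09 to 0.18 kg: horseshoe 50 mm (its x) by 62 mm (its y), 31 mm high, on the bed between jaw and end plate, arch front towards the jaw. Origin under its middle, 20 mm above the bench. Its back starts 8 to 25 mm short of the end plate and a little askew; seated, its origin is at holder y = +103 mm.
- blue_cast: Bystander: loose blue plaster cast, 50 x 62 x 35 mm, on the bench behind the holder. Origin under its middle.
- bur_block: Bystander: loose white block with small burs standing in it, 26 x 62 x 48 mm, behind the holder. Origin under its middle.
- felt_cone: Bystander: loose felt polishing cone, 29 mm across, 46 mm high, behind the holder. Origin under its middle.
- probe: Bystander: loose thin metal probe, 19 x 164 x 8 mm, lying on the bench on the robot's side of the holder. Origin under its middle.
Mind the look-alikes: they are no part of the job. Leave any brown look-alike of the cast alone.

How it is judged (in metres and radians):
On the way, in this order (a step that is already met when the one before it is completed fails the run):
1. the release pad is pressed down and the brake is free, the slide still short of the stop (value of joint release_pad above 0.002 m and value of joint carriage below 0.09 m), for 0.1 s.
2. with the pad pressed, the slide has been pushed up to the stop (value of joint carriage above 0.1095 m and value of joint release_pad above 0.001 m), for 0.1 s.
At the end, for the whole second after the job is handed in: The slide stands at its stop (within 1.8 mm), the release pad is up again (within 1 mm), the cast stands on the bed with its back against the end plate (within 3 mm, within 14 mm of the middle and 0.12 rad of square), and the sprung jaw bears on it (pushed back at least 1.2 mm); all at rest (value of joint carriage above 0.1092 m and value of joint release_pad below 0.001 m and value of joint jaw above 0.0012 m and y of cast in the frame of holder above 0.1 m and x of cast in the frame of holder between -0.014 and 0.014 m and angle between the x axis of cast and the y axis of holder, either way round below 0.12 rad and angle between cast's own z axis and vertical below 0.1 rad and height (world z) of cast below 0.024 m and linear speed of cast below 0.01 m/s); the robot touches nothing.
It fails at once if the slide is forced along while its brake grips (pad not pressed) (value of joint release_pad below 0.0005 m and (velocity of joint carriage above 0.015 m/s or (velocity of joint carriage below -0.015 m/s and value of joint carriage below 0.1 m))).
It fails at once if the hand touches the cast (contact force between any of the fingers, the arm and cast above 1 N).
It fails at once if the cast is lifted off the bed or tipped (height (world z) of cast above 0.028 m or angle between cast's own z axis and vertical above 0.3 rad).
It fails at once if a bystander is moved or lifted (distance of any of blue_cast, bur_block, felt_cone, probe from where it was at the start of the episode above 0.02 m).
It also fails if it takes over 35 s, if anything falls off the work surface, if the arm or the gripper's body presses on something with over 40 N, if the wrist force passes 120 N, or if a joint passes its speed limit or range.

## Working session

There is one attempt and no reset: what is moved stays moved. The work goes in short steps, Python scripts to look and compute and a tool call to move; the robot and the scene stay as the last step left them, time stands still between calls to the robot, and variables do not carry over. Pictures are saved under pics/ and viewed, at most 10 in all, crops included, and the job is handed in when it is done.

Besides the shell and the picture viewer there is one more tool, called as a command line: name --argument value ..., lists and objects as JSON in quotes. step_arm: Moves the arm, as the interface text tells. Its arguments: {"type":"object","properties":{"deltas":{"type":"array","items":{"type":"object","properties":{"gripper":{"type":"number"},"dx":{"type":"number"},"dy":{"type":"number"},"dz":{"type":"number"},"ax":{"type":"number"},"ay":{"type":"number"},"az":{"type":"number"}}}},"newtons":{"type":"number"}},"required":["deltas"]}

```bash
mkdir -p pics; cat > h.py <<'E'
import numpy as np, cv2
from plant import manip, viewer
def grab(n):
    f=viewer.grab_frame(n); cv2.imwrite(f'pics/{n}_raw.png',f['image'][:,:,::-1]); np.savez(f'pics/{n}.npz',**f); return f
def ray(f,u,v,z,T=None):
    T=f['T'] if T is None else T
    d=T[:3,:3]@np.array([(u-f['cx'])/f['fx'],(v-f['cy'])/f['fy'],1]); o=T[:3,3]
    return o+d*(z-o[2])/d[2]
def proj(f,p,T=None):
    T=f['T'] if T is None else T
    c=np.linalg.inv(T)@np.append(p,1); return f['fx']*c[0]/c[2]+f['cx'],f['fy']*c[1]/c[2]+f['cy']
E
python3 - <<'E'
from h import *
for n in('top','side'):
    f=grab(n); print(n,f['T'].round(2).tolist(),f['fx'],f['cx'],f['cy'])
o=manip.get_obs(); print(o['tool_pos'],np.round(o['tool_rot'],3).tolist(),o['time_s'],o['finger_gap'])
E
```

```text
top [[0.2, -0.96, 0.21, 327.12], [-0.98, -0.2, 0.04, 63.1], [0.01, -0.22, -0.98, 913.29], [0.0, 0.0, 0.0, 1.0]] 512.8404544999898 319.7803057782571 225.5809436009698
side [[0.85, -0.23, 0.48, 72.81], [-0.53, -0.33, 0.78, -601.64], [-0.02, -0.92, -0.4, 406.15], [0.0, 0.0, 0.0, 1.0]] 559.3838142302299 317.1860849908695 238.84792322461834
[ 253.15780433 -625.25908656  230.44956955] [[-0.927, -0.375, -0.001], [-0.375, 0.927, 0.001], [0.0, 0.002, -1.0]] 0.1 85.33434051745252
```

View pics/top_raw.png

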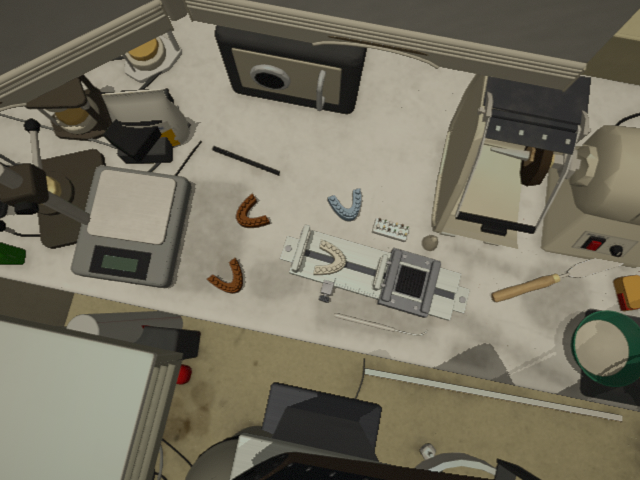

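View pics/side_raw.png

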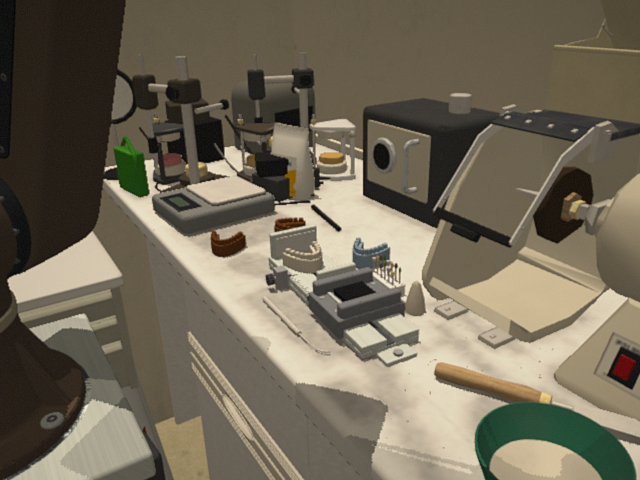

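Top view: holder spans ears (287,247) to (461,299). The end plate is at (300,248), the ivory cast at (329,258), and the slide with its black pad at (410,280). Possible mix-ups for the pad are the dark bed slot (368,270), the black rod (245,160) and the dark block of the slide's shadow side. For the cast they are the brown casts at (252,212) and (227,276) and the blue one at (345,205). I choose the ribbed square at (410,280) and check it in a crop.

```bash
python3 - <<'E'
from h import *
f=dict(np.load('pics/top.npz')); im=f['image']
x0,y0,x1,y1=270,220,480,330
c=cv2.resize(im[y0:y1,x0:x1],None,fx=3.8,fy=3.8,interpolation=cv2.INTER_CUBIC); cv2.imwrite('pics/crop1.png',c[:,:,::-1])
g=im.max(2); m=np.zeros_like(g); m[255:305,385:435]=(g[255:305,385:435]<60)*255
m=cv2.morphologyEx(m,cv2.MORPH_OPEN,np.ones((3,3)))
cs,_=cv2.findContours(m,cv2.RETR_EXTERNAL,cv2.CHAIN_APPROX_NONE)
c=max(cs,key=cv2.contourArea); r=cv2.minAreaRect(c); print(r)
b=np.array([ray(f,*p,44.5) for p in cv2.boxPoints(r)]); print(b.round(1),b.mean(0)); print(np.linalg.norm(b-np.roll(b,-1,0),axis=1))
for p in [(287,247),(461,299)]: print(ray(f,*p,10))
E
```

```text
((410.4056701660156, 281.3301696777344), (26.235864639282227, 26.510587692260742), 15.94539737701416)
[[432.8 -48.8  44.5]
 [478.1 -53.6  44.5]
 [474.5 -97.8  44.5]
 [429.4 -92.5  44.5]] [453.68943645 -73.19061477  44.5       ]
[45.53415685 44.32917021 45.42449915 43.8532757 ]
[474.7300583 147.6409599  10.       ]
[ 445.87856439 -170.56648243   10.        ]
```

View pics/crop1.png

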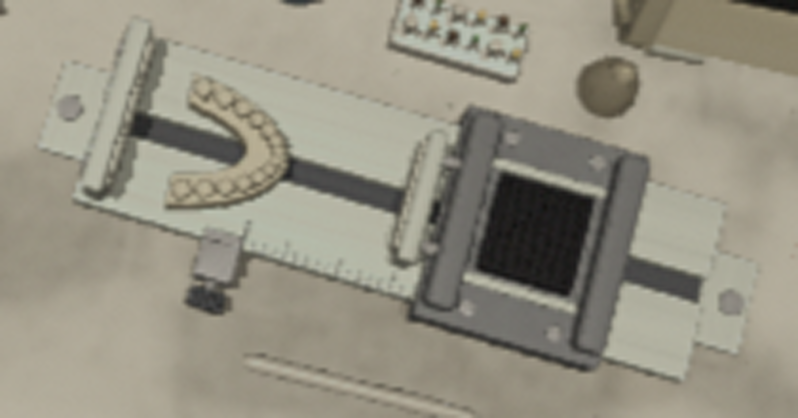

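The crop confirms the target: black ribbed square between the two grey ridges, centre at crop (537,235), i.e. pixel (411,282). Its measured size is 45 x 44 mm (46 x 44 stated). The axis from the ear holes is (0.09, 0.996), and the carriage value is about 28 mm. I'm moving above it with the fingers shut.

step_arm --deltas '[{"gripper": 0,"dx": -0.393,"dy": 0.436,"dz": 0,"az": 27.2},{"gripper": 0,"dx": -0.393,"dy": 0.436,"dz": 0,"az": 27.2},{"gripper": 0,"dx": -0.393,"dy": 0.436,"dz": 0,"az": 27.2},{"gripper": 0,"dx": -0.393,"dy": 0.436,"dz": 0,"az": 27.2},{"gripper": 0,"dx": -0.393,"dy": 0.436,"dz": 0,"az": 27.2},{"gripper": 0,"dx": -0.393,"dy": 0.436,"dz": 0,"az": 27.2},{"gripper": 0,"dx": -0.393,"dy": 0.436,"dz": 0,"az": 27.2},{"gripper": 0,"dx": -0.393,"dy": 0.436,"dz": 0,"az": 27.2},{"gripper": 0,"dx": -0.393,"dy": 0.436,"dz": 0,"az": 27.2},{"gripper": 0,"dx": -0.393,"dy": 0.436,"dz": 0,"az": 27.2},{"gripper": 0,"dx": -0.393,"dy": 0.436,"dz": 0,"az": 27.2},{"gripper": 0,"dx": -0.393,"dy": 0.436,"dz": 0,"az": 27.2}]'

```text
$.deltas[0]: bad value
```

step_arm --deltas '[{"gripper": 0.0,"dx": -0.05,"dy": 0.05,"dz": 0.0,"ax": 0.0,"ay": 0.0,"az": 8.0}]'

```text
time_s: 0.2
tool_pos: [271.3, -581.8, 229.1]
tool_rot: [[-0.971, -0.24, -0.002], [-0.24, 0.971, 0.001], [0.002, 0.002, -1.0]]
contact_force: [1.3, 1.1, 0.1]
finger_gap: 73.4
grasp_force: 0.0
```

step_arm --deltas '[{"gripper": 0.0,"dx": -0.3,"dy": 0.45,"dz": 0.0,"ax": 0.0,"ay": 0.0,"az": 19.2},{"gripper": 0.0,"dx": -0.3,"dy": 0.45,"dz": 0.0,"ax": 0.0,"ay": 0.0,"az": 19.2},{"gripper": 0.0,"dx": -0.3,"dy": 0.45,"dz": 0.0,"ax": 0.0,"ay": 0.0,"az": 19.2},{"gripper": 0.0,"dx": -0.3,"dy": 0.45,"dz": 0.0,"ax": 0.0,"ay": 0.0,"az": 19.2},{"gripper": 0.0,"dx": -0.3,"dy": 0.45,"dz": 0.0,"ax": 0.0,"ay": 0.0,"az": 19.2},{"gripper": 0.0,"dx": -0.3,"dy": 0.45,"dz": 0.0,"ax": 0.0,"ay": 0.0,"az": 19.2},{"gripper": 0.0,"dx": -0.3,"dy": 0.45,"dz": 0.0,"ax": 0.0,"ay": 0.0,"az": 19.2},{"gripper": 0.0,"dx": -0.3,"dy": 0.45,"dz": 0.0,"ax": 0.0,"ay": 0.0,"az": 19.2},{"gripper": 0.0,"dx": -0.3,"dy": 0.45,"dz": 0.0,"ax": 0.0,"ay": 0.0,"az": 19.2},{"gripper": 0.0,"dx": -0.3,"dy": 0.45,"dz": 0.0,"ax": 0.0,"ay": 0.0,"az": 19.2},{"gripper": 0.0,"dx": -0.3,"dy": 0.45,"dz": 0.0,"ax": 0.0,"ay": 0.0,"az": 19.2},{"gripper": 0.0,"dx": -0.3,"dy": 0.45,"dz": 0.0,"ax": 0.0,"ay": 0.0,"az": 19.2}]'

```text
time_s: 1.4
tool_pos: [456.1, -66.2, 231.2]
tool_rot: [[-0.996, 0.085, 0.001], [0.085, 0.996, 0.0], [-0.0, 0.0, -1.0]]
contact_force: [0.2, -0.1, -0.4]
finger_gap: -0.3
grasp_force: 0.0
```

step_arm --deltas '[{"gripper": 0.0,"dx": 0.001,"dy": -0.003,"dz": 0.05,"ax": 0.0,"ay": 0.0,"az": 0.0},{"gripper": 0.0,"dx": 0.001,"dy": -0.003,"dz": 0.09,"ax": 0.0,"ay": 0.0,"az": 0.0},{"gripper": 0.0,"dx": 0.001,"dy": -0.003,"dz": 0.12,"ax": 0.0,"ay": 0.0,"az": 0.0},{"gripper": 0.0,"dx": 0.001,"dy": -0.003,"dz": 0.12,"ax": 0.0,"ay": 0.0,"az": 0.0}]'

```text
time_s: 1.8
tool_pos: [450.1, -73.9, 107.7]
tool_rot: [[-0.996, 0.091, -0.008], [0.091, 0.996, -0.001], [0.008, -0.002, -1.0]]
contact_force: [-0.2, 0.4, 0.4]
finger_gap: 0.0
grasp_force: 0.0
```

```bash
python3 - <<'E'
from h import *
o=manip.get_obs(); p=np.array(o['tool_pos']);R=np.array(o['tool_rot']); f=viewer.grab_frame('wrist'); im=f['image'].copy()
T=np.eye(4);T[:3,:3]=R;T[:3,3]=p; T=T@f['T_tool_cam']; np.savez('pics/wrist.npz',T=T,**f)
print(p,T.round(2).tolist())
m=(im.max(2)<55).astype(np.uint8)*255
m=cv2.morphologyEx(m,cv2.MORPH_CLOSE,np.ones((7,7)));m=cv2.morphologyEx(m,cv2.MORPH_OPEN,np.ones((7,7)))
cs,_=cv2.findContours(m,cv2.RETR_EXTERNAL,cv2.CHAIN_APPROX_NONE)
for c in sorted(cs,key=cv2.contourArea)[-4:]:
    r=cv2.minAreaRect(c); b=np.array([ray(f,*q,44.5,T) for q in cv2.boxPoints(r)]); print(r,b.round(1).tolist(),b.mean(0).round(1))
q=proj(f,p*[1,1,0]+[0,0,44.5],T); print('tcp proj at pad height',q)
if abs(q[0])<2000: cv2.drawMarker(im,(int(q[0]),int(q[1])),(255,0,0),0,15,1)
cv2.imwrite('pics/w1.png',im[:,:,::-1])
E
```

```text
[450.0933564  -73.93037747 107.73230574] [[0.09, 0.96, 0.28, 378.97], [1.0, -0.09, -0.03, -67.11], [-0.0, 0.28, -0.96, 250.51], [0.0, 0.0, 0.0, 1.0]]
((612.0, 252.0), (14.0, 54.0), 90.0) [[452.4, 62.1, 44.5], [454.9, 89.5, 44.5], [462.5, 90.4, 44.5], [460.0, 62.7, 44.5]] [457.5  76.2  44.5]
((211.5, 254.0), (14.0, 57.0), 90.0) [[435.1, -142.2, 44.5], [437.7, -113.2, 44.5], [445.2, -114.3, 44.5], [442.5, -143.6, 44.5]] [ 440.1 -128.3   44.5]
((483.5, 252.5), (15.0, 79.0), 90.0) [[446.0, -9.4, 44.5], [449.6, 30.7, 44.5], [457.7, 31.0, 44.5], [454.1, -9.5, 44.5]] [451.9  10.7  44.5]
((319.5, 352.0), (254.0, 639.0), 90.0) [[415.3, -232.1, 44.5], [444.3, 88.2, 44.5], [605.4, 107.2, 44.5], [571.0, -279.9, 44.5]] [509.  -79.1  44.5]
tcp proj at pad height (np.float64(318.6934765764561), np.float64(263.33399993610004))
```

View pics/w1.png

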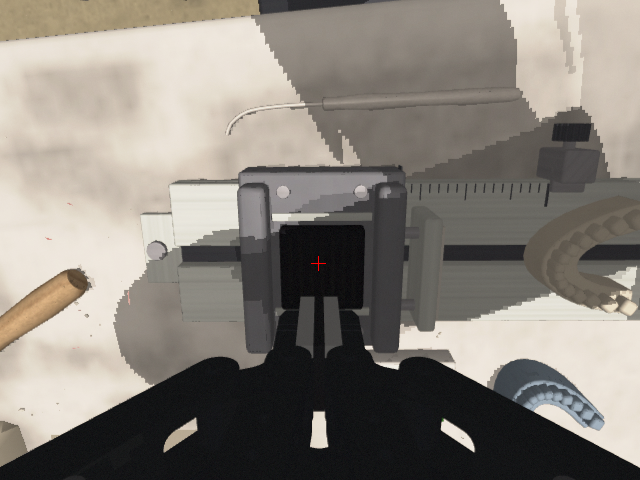

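Wrist view: pad spans u 280–364, v 226–308 with its centre at about (322,266). The TCP projects to (319,263), so it is over the pad within 2 mm. The long engraved stop line is at (547,195), and the slide front edge is at u≈405.

```bash
python3 - <<'E'
from h import *
f=dict(np.load('pics/wrist.npz')); T=f['T']
pad=ray(f,322,266,44.5,T); st=ray(f,547,200,20,T); nose=ray(f,405,178,30,T)
a=np.array([.09,.996,0]); print(pad,st,nose,'pad to stop',a@(st-pad),'travel',a@(st-pad)-43)
print([ray(f,u,260,53,T)@a-pad@a for u in(271,373)])
o=manip.get_obs(); print(o['tool_pos'],np.round(o['tool_rot'],4).tolist(),o['time_s'],o['contact_force'])
E
```

```text
[451.69984375 -72.3574712   44.5       ] [433.01397025  54.37623911  20.        ] [412.26913131 -25.30116643  30.        ] pad to stop 124.54504685296072 travel 81.54504685296072
[np.float64(-25.2738529353622), np.float64(25.14079760254249)]
[451.98567454 -73.77601939 110.14212319] [[-0.9959, 0.09, -0.0044], [0.09, 0.9959, -0.0013], [0.0042, -0.0017, -1.0]] 1.85 [ 0.82133464 -0.27972871  1.57778735]
```

step_arm --deltas '[{"gripper": 0.0,"dx": 0.0,"dy": 0.005,"dz": 0.025,"ax": 0.0,"ay": 0.0,"az": 0.0},{"gripper": 0.0,"dx": 0.0,"dy": 0.005,"dz": 0.045,"ax": 0.0,"ay": 0.0,"az": 0.0},{"gripper": 0.0,"dx": 0.0,"dy": 0.005,"dz": 0.045,"ax": 0.0,"ay": 0.0,"az": 0.0},{"gripper": 0.0,"dx": 0.0,"dy": 0.005,"dz": 0.045,"ax": 0.0,"ay": 0.0,"az": 0.0},{"gripper": 0.0,"dx": 0.0,"dy": 0.005,"dz": 0.045,"ax": 0.0,"ay": 0.0,"az": 0.0}]'

```text
time_s: 2.35
tool_pos: [455.1, -68.0, 68.1]
tool_rot: [[-0.996, 0.09, 0.003], [0.09, 0.996, 0.0], [-0.003, 0.001, -1.0]]
contact_force: [-0.1, 0.3, -0.0]
finger_gap: 0.1
grasp_force: 0.0
```

step_arm --deltas '[{"gripper": 0.0,"dx": 0.002,"dy": 0.0,"dz": 0.01,"ax": 0.0,"ay": 0.0,"az": 0.0},{"gripper": 0.0,"dx": 0.002,"dy": 0.0,"dz": 0.018,"ax": 0.0,"ay": 0.0,"az": 0.0},{"gripper": 0.0,"dx": 0.002,"dy": 0.0,"dz": 0.018,"ax": 0.0,"ay": 0.0,"az": 0.0},{"gripper": 0.0,"dx": 0.002,"dy": 0.0,"dz": 0.018,"ax": 0.0,"ay": 0.0,"az": 0.0},{"gripper": 0.0,"dx": 0.002,"dy": 0.0,"dz": 0.018,"ax": 0.0,"ay": 0.0,"az": 0.0},{"gripper": 0.0,"dx": 0.002,"dy": 0.0,"dz": 0.018,"ax": 0.0,"ay": 0.0,"az": 0.0}]'

```text
time_s: 2.95
tool_pos: [452.0, -67.9, 48.4]
tool_rot: [[-0.996, 0.09, 0.0], [0.09, 0.996, 0.0], [-0.0, 0.0, -1.0]]
contact_force: [-0.4, 0.4, 1.0]
finger_gap: -0.2
grasp_force: 0.0
```

Now pressing down gently to about z 40.

step_arm --deltas '[{"gripper": 0.0,"dx": 0.0,"dy": 0.0,"dz": 0.002,"ax": 0.0,"ay": 0.0,"az": 0.0},{"gripper": 0.0,"dx": 0.0,"dy": 0.0,"dz": 0.004,"ax": 0.0,"ay": 0.0,"az": 0.0},{"gripper": 0.0,"dx": 0.0,"dy": 0.0,"dz": 0.006,"ax": 0.0,"ay": 0.0,"az": 0.0},{"gripper": 0.0,"dx": 0.0,"dy": 0.0,"dz": 0.008,"ax": 0.0,"ay": 0.0,"az": 0.0},{"gripper": 0.0,"dx": 0.0,"dy": 0.0,"dz": 0.009,"ax": 0.0,"ay": 0.0,"az": 0.0},{"gripper": 0.0,"dx": 0.0,"dy": 0.0,"dz": 0.009,"ax": 0.0,"ay": 0.0,"az": 0.0},{"gripper": 0.0,"dx": 0.0,"dy": 0.0,"dz": 0.009,"ax": 0.0,"ay": 0.0,"az": 0.0}]'

```text
time_s: 3.65
tool_pos: [451.9, -67.9, 39.4]
tool_rot: [[-0.996, 0.09, 0.0], [0.09, 0.996, 0.0], [-0.0, 0.0, -1.0]]
contact_force: [-1.2, -0.2, 3.7]
finger_gap: -0.3
grasp_force: 1.8
```

step_arm --deltas '[{"gripper": 0.0,"dx": 0.0,"dy": 0.0,"dz": 0.001,"ax": 0.0,"ay": 0.0,"az": 0.0},{"gripper": 0.0,"dx": 0.0,"dy": 0.0,"dz": 0.001,"ax": 0.0,"ay": 0.0,"az": 0.0}]'

```text
time_s: 3.85
tool_pos: [451.9, -67.9, 38.4]
tool_rot: [[-0.996, 0.09, 0.0], [0.09, 0.996, 0.0], [-0.0, 0.0, -1.0]]
contact_force: [-0.7, -0.0, 4.4]
finger_gap: -0.2
grasp_force: 2.2
```

```bash
python3 - <<'E'
from h import *
for i in range(3):
    f=viewer.grab_frame('wrist'); o=manip.get_obs(); print(o['tool_pos'].round(2) if hasattr(o['tool_pos'],'round') else o['tool_pos'],o['contact_force'])
im=f['image']; cv2.imwrite('pics/w2.png',im[:,:,::-1])
E
```

```text
[451.93 -67.95  38.37] [-1.04262475  0.95942197  4.13224539]
[451.95 -67.95  38.4 ] [-1.20019901  1.13728387  5.28981884]
[451.91 -67.95  38.37] [-0.49095931  0.83021703  5.12267493]
```

View pics/w2.png

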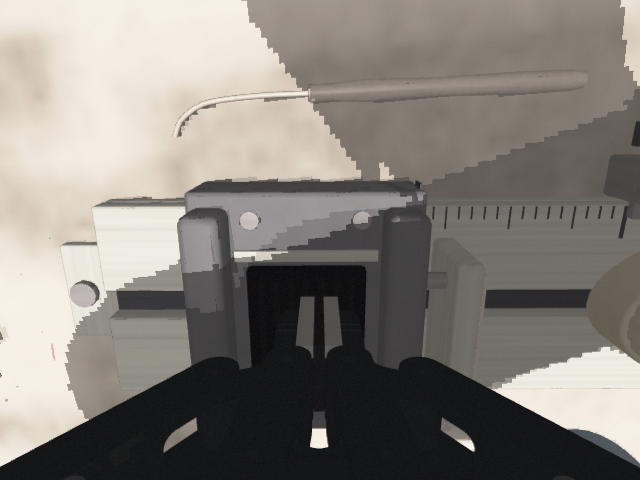

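Fingertips (u 298–342) rest on the pad (u 248–366), clear of the front ridge (u≈380). The force is about 5 N. Pushing slowly along +y.

step_arm --deltas '[{"gripper": 0.0,"dx": 0.0,"dy": 0.002,"dz": 0.0,"ax": 0.0,"ay": 0.0,"az": 0.0},{"gripper": 0.0,"dx": 0.0,"dy": 0.004,"dz": 0.0,"ax": 0.0,"ay": 0.0,"az": 0.0},{"gripper": 0.0,"dx": 0.0,"dy": 0.006,"dz": 0.0,"ax": 0.0,"ay": 0.0,"az": 0.0},{"gripper": 0.0,"dx": 0.0,"dy": 0.008,"dz": 0.0,"ax": 0.0,"ay": 0.0,"az": 0.0},{"gripper": 0.0,"dx": 0.0,"dy": 0.01,"dz": 0.0,"ax": 0.0,"ay": 0.0,"az": 0.0},{"gripper": 0.0,"dx": 0.0,"dy": 0.012,"dz": 0.0,"ax": 0.0,"ay": 0.0,"az": 0.0},{"gripper": 0.0,"dx": 0.0,"dy": 0.014,"dz": 0.0,"ax": 0.0,"ay": 0.0,"az": 0.0},{"gripper": 0.0,"dx": 0.0,"dy": 0.016,"dz": 0.0,"ax": 0.0,"ay": 0.0,"az": 0.0},{"gripper": 0.0,"dx": 0.0,"dy": 0.018,"dz": 0.0,"ax": 0.0,"ay": 0.0,"az": 0.0},{"gripper": 0.0,"dx": 0.0,"dy": 0.02,"dz": 0.0,"ax": 0.0,"ay": 0.0,"az": 0.0}]'

```text
time_s: 5.0
tool_pos: [453.4, -48.7, 38.3]
tool_rot: [[-0.996, 0.09, -0.001], [0.09, 0.996, -0.001], [0.001, -0.001, -1.0]]
contact_force: [0.5, -9.8, 4.5]
finger_gap: -0.1
grasp_force: 5.9
```

```bash
python3 - <<'E'
from h import *
f=viewer.grab_frame('wrist'); o=manip.get_obs(); print(o['tool_pos'].round(2),o['contact_force'])
im=f['image']; cv2.imwrite('pics/w3.png',im[:,:,::-1])
E
```

```text
[453.44 -48.49  38.29] [ 1.54149871 -8.12797893  4.20051991]
```

View pics/w3.png

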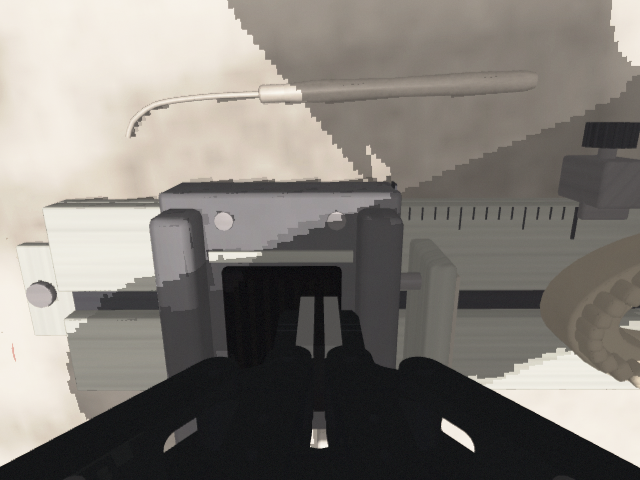

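The slide has moved about 9 mm (ridge u 380→357 while the bed shifted by 50 px). The fingertips slid forward on the pad and now bear on the front ridge, so they push it positively. Continuing a little less deep.

step_arm --deltas '[{"gripper": 0.0,"dx": 0.001,"dy": 0.003,"dz": -0.001,"ax": 0.0,"ay": 0.0,"az": 0.0},{"gripper": 0.0,"dx": 0.001,"dy": 0.006,"dz": -0.001,"ax": 0.0,"ay": 0.0,"az": 0.0},{"gripper": 0.0,"dx": 0.001,"dy": 0.009,"dz": -0.001,"ax": 0.0,"ay": 0.0,"az": 0.0},{"gripper": 0.0,"dx": 0.001,"dy": 0.012,"dz": -0.001,"ax": 0.0,"ay": 0.0,"az": 0.0},{"gripper": 0.0,"dx": 0.001,"dy": 0.015,"dz": -0.001,"ax": 0.0,"ay": 0.0,"az": 0.0},{"gripper": 0.0,"dx": 0.001,"dy": 0.018,"dz": -0.001,"ax": 0.0,"ay": 0.0,"az": 0.0},{"gripper": 0.0,"dx": 0.001,"dy": 0.021,"dz": -0.001,"ax": 0.0,"ay": 0.0,"az": 0.0},{"gripper": 0.0,"dx": 0.001,"dy": 0.024,"dz": -0.001,"ax": 0.0,"ay": 0.0,"az": 0.0},{"gripper": 0.0,"dx": 0.001,"dy": 0.027,"dz": -0.001,"ax": 0.0,"ay": 0.0,"az": 0.0},{"gripper": 0.0,"dx": 0.001,"dy": 0.03,"dz": -0.001,"ax": 0.0,"ay": 0.0,"az": 0.0},{"gripper": 0.0,"dx": 0.001,"dy": 0.03,"dz": -0.001,"ax": 0.0,"ay": 0.0,"az": 0.0}]'

```text
time_s: 6.15
tool_pos: [455.3, -18.6, 39.1]
tool_rot: [[-0.996, 0.089, -0.0], [0.089, 0.996, -0.001], [0.0, -0.001, -1.0]]
contact_force: [2.9, -9.5, 0.3]
finger_gap: 0.1
grasp_force: 7.1
```

step_arm --deltas '[{"gripper": 0.0,"dx": 0.001,"dy": 0.0,"dz": 0.001,"ax": 0.0,"ay": 0.0,"az": 0.0},{"gripper": 0.0,"dx": 0.001,"dy": 0.003,"dz": 0.001,"ax": 0.0,"ay": 0.0,"az": 0.0},{"gripper": 0.0,"dx": 0.001,"dy": 0.006,"dz": 0.001,"ax": 0.0,"ay": 0.0,"az": 0.0},{"gripper": 0.0,"dx": 0.001,"dy": 0.009,"dz": 0.001,"ax": 0.0,"ay": 0.0,"az": 0.0},{"gripper": 0.0,"dx": 0.001,"dy": 0.012,"dz": 0.001,"ax": 0.0,"ay": 0.0,"az": 0.0},{"gripper": 0.0,"dx": 0.001,"dy": 0.015,"dz": 0.001,"ax": 0.0,"ay": 0.0,"az": 0.0},{"gripper": 0.0,"dx": 0.001,"dy": 0.018,"dz": 0.001,"ax": 0.0,"ay": 0.0,"az": 0.0},{"gripper": 0.0,"dx": 0.001,"dy": 0.021,"dz": 0.001,"ax": 0.0,"ay": 0.0,"az": 0.0},{"gripper": 0.0,"dx": 0.001,"dy": 0.024,"dz": 0.001,"ax": 0.0,"ay": 0.0,"az": 0.0},{"gripper": 0.0,"dx": 0.001,"dy": 0.027,"dz": 0.001,"ax": 0.0,"ay": 0.0,"az": 0.0},{"gripper": 0.0,"dx": 0.001,"dy": 0.03,"dz": 0.001,"ax": 0.0,"ay": 0.0,"az": 0.0}]'

```text
time_s: 7.25
tool_pos: [457.8, 11.2, 38.8]
tool_rot: [[-0.996, 0.089, 0.001], [0.089, 0.996, -0.001], [-0.001, -0.001, -1.0]]
contact_force: [4.2, -12.0, 7.0]
finger_gap: -0.0
grasp_force: 7.9
```

```bash
python3 - <<'E'
from h import *
f=viewer.grab_frame('wrist'); o=manip.get_obs(); print(o['tool_pos'].round(2),o['contact_force'])
im=f['image']; cv2.imwrite('pics/w4.png',im[:,:,::-1])
E
```

```text
[457.89  11.59  38.85] [ 2.35041762 -8.93435017  8.26456806]
```

View pics/w4.png

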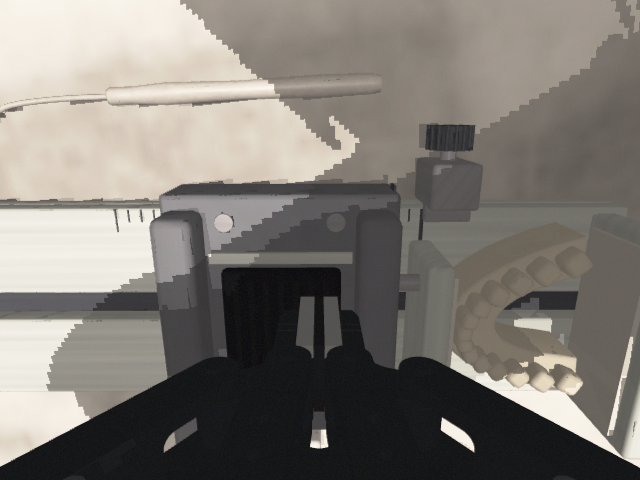

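The slide nose (u≈400) is about 9 mm short of the long line (u=421). The jaw is just at the cast, and the cast is close to the end plate. Continuing more slowly.

step_arm --deltas '[{"gripper": 0.0,"dx": 0.001,"dy": 0.002,"dz": 0.0,"ax": 0.0,"ay": 0.0,"az": 0.0},{"gripper": 0.0,"dx": 0.001,"dy": 0.004,"dz": 0.0,"ax": 0.0,"ay": 0.0,"az": 0.0},{"gripper": 0.0,"dx": 0.001,"dy": 0.006,"dz": 0.0,"ax": 0.0,"ay": 0.0,"az": 0.0},{"gripper": 0.0,"dx": 0.001,"dy": 0.008,"dz": 0.0,"ax": 0.0,"ay": 0.0,"az": 0.0},{"gripper": 0.0,"dx": 0.001,"dy": 0.01,"dz": 0.0,"ax": 0.0,"ay": 0.0,"az": 0.0},{"gripper": 0.0,"dx": 0.001,"dy": 0.01,"dz": 0.0,"ax": 0.0,"ay": 0.0,"az": 0.0}]'

```text
time_s: 7.9
tool_pos: [458.6, 21.6, 39.0]
tool_rot: [[-0.996, 0.089, 0.002], [0.089, 0.996, -0.001], [-0.003, -0.0, -1.0]]
contact_force: [6.6, -12.3, 4.9]
finger_gap: -0.4
grasp_force: 7.9
```

step_arm --deltas '[{"gripper": 0.0,"dx": 0.0,"dy": 0.0015,"dz": 0.0,"ax": 0.0,"ay": 0.0,"az": 0.0},{"gripper": 0.0,"dx": 0.0,"dy": 0.003,"dz": 0.0,"ax": 0.0,"ay": 0.0,"az": 0.0},{"gripper": 0.0,"dx": 0.0,"dy": 0.003,"dz": 0.0,"ax": 0.0,"ay": 0.0,"az": 0.0},{"gripper": 0.0,"dx": 0.0,"dy": 0.003,"dz": 0.0,"ax": 0.0,"ay": 0.0,"az": 0.0}]'

```text
time_s: 8.3
tool_pos: [458.5, 22.9, 38.9]
tool_rot: [[-0.996, 0.089, 0.001], [0.089, 0.996, -0.003], [-0.002, -0.003, -1.0]]
contact_force: [11.1, -23.7, 4.7]
finger_gap: 0.2
grasp_force: 13.7
```

```bash
python3 - <<'E'
from h import *
f=viewer.grab_frame('wrist'); o=manip.get_obs(); print(o['tool_pos'].round(2),o['contact_force'])
im=f['image']; cv2.imwrite('pics/w5.png',im[:,:,::-1])
E
```

```text
[458.49  22.91  38.94] [ 11.46445721 -24.20440372   5.22337321]
```

View pics/w5.png

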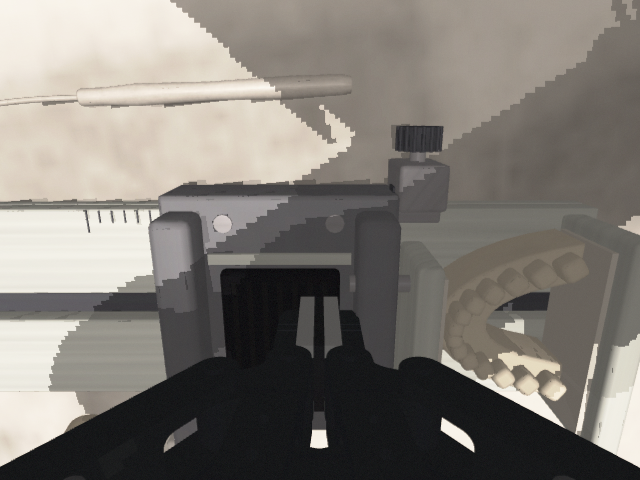

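Only 1.3 mm of the 3 mm command was taken up, and the push force rose to 24 N. The nose is at the stop block (u≈395) after about 81 mm of travel, as predicted. I ease the push to a light load and lift straight up.

step_arm --deltas '[{"gripper": 0.0,"dx": -0.0005,"dy": -0.001,"dz": 0.0,"ax": 0.0,"ay": 0.0,"az": 0.0},{"gripper": 0.0,"dx": -0.0005,"dy": -0.001,"dz": -0.002,"ax": 0.0,"ay": 0.0,"az": 0.0},{"gripper": 0.0,"dx": -0.0005,"dy": -0.001,"dz": -0.004,"ax": 0.0,"ay": 0.0,"az": 0.0},{"gripper": 0.0,"dx": -0.0005,"dy": -0.001,"dz": -0.006,"ax": 0.0,"ay": 0.0,"az": 0.0},{"gripper": 0.0,"dx": -0.0005,"dy": -0.001,"dz": -0.008,"ax": 0.0,"ay": 0.0,"az": 0.0},{"gripper": 0.0,"dx": -0.0005,"dy": -0.004,"dz": -0.01,"ax": 0.0,"ay": 0.0,"az": 0.0},{"gripper": 0.0,"dx": -0.0005,"dy": -0.005,"dz": -0.02,"ax": 0.0,"ay": 0.0,"az": 0.0},{"gripper": 0.0,"dx": -0.0005,"dy": -0.005,"dz": -0.04,"ax": 0.0,"ay": 0.0,"az": 0.0},{"gripper": 0.0,"dx": -0.0005,"dy": -0.005,"dz": -0.08,"ax": 0.0,"ay": 0.0,"az": 0.0},{"gripper": 0.0,"dx": -0.0005,"dy": -0.005,"dz": -0.11,"ax": 0.0,"ay": 0.0,"az": 0.0},{"gripper": 0.0,"dx": -0.0005,"dy": -0.005,"dz": -0.11,"ax": 0.0,"ay": 0.0,"az": 0.0},{"gripper": 0.0,"dx": -0.0005,"dy": -0.005,"dz": -0.11,"ax": 0.0,"ay": 0.0,"az": 0.0}]'

```text
time_s: 9.55
tool_pos: [457.6, 20.3, 149.5]
tool_rot: [[-0.996, 0.09, 0.002], [0.09, 0.996, 0.002], [-0.002, 0.002, -1.0]]
contact_force: [-0.3, -0.3, -0.1]
finger_gap: 0.2
grasp_force: 0.0
```

```bash
python3 - <<'E'
from h import *
f=viewer.grab_frame('wrist'); o=manip.get_obs(); print(o['tool_pos'].round(2),o['contact_force'])
p=np.array(o['tool_pos']);T=np.eye(4);T[:3,:3]=o['tool_rot'];T[:3,3]=p; T=T@f['T_tool_cam']; np.savez('pics/wrist6.npz',T=T,**f)
im=f['image']; cv2.imwrite('pics/w6.png',im[:,:,::-1])
E
```

```text
[456.98  19.95 148.51] [-0.42604513 -0.3130865  -0.69012983]
```

View pics/w6.png

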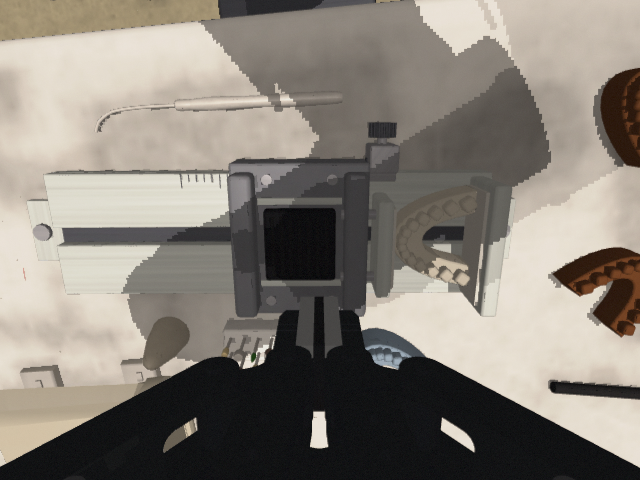

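The slide stands against the stop block (u≈368) and the pad is free. The cast's squareness at the plate needs a close look.

```bash
python3 - <<'E'
from h import *
f=dict(np.load('pics/wrist6.npz')); w=cv2.resize(f['image'][165:325,340:520],(675,600),interpolation=cv2.INTER_CUBIC)
w=w[:,:]; s=viewer.grab_frame('side'); np.savez('pics/side2.npz',**s)
b=cv2.resize(s['image'][210:350,255:415],None,fx=2.5,fy=2.5,interpolation=cv2.INTER_CUBIC)
w=cv2.resize(w,(400,356)); H=np.zeros((356,800,3),np.uint8); H[:,:400]=w; H[:350,400:]=b
H=np.clip(H.astype(float)*1.4,0,255).astype(np.uint8)
cv2.imwrite('pics/c7.png',H[:,:,::-1])
a=np.array([.09,.996]);
print('stop/nose',[ray(f,u,v,20,f['T'])[:2]@a for u,v in((368,172),(370,172))], 'pad',ray(f,300,244,44.5,f['T']))
E
```

```text
stop/nose [np.float64(92.73492580454257), np.float64(94.01313412635423)] pad [458.47485632   8.56823985  44.5       ]
```

View pics/c7.png

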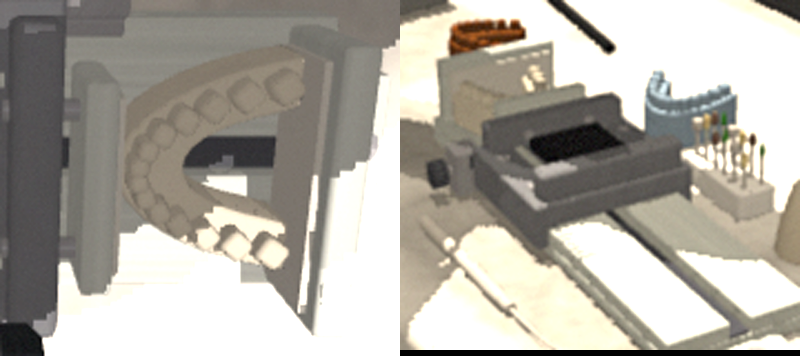

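```bash
python3 - <<'E'
from h import *
f=dict(np.load('pics/wrist6.npz')); T=f['T']; a=np.array([.09,.996,0]); ex=np.array([.996,-.09,0])
O=np.array([456.6,-12.3,0])
def cr(u,v): return round((u-340)/.45),round((v-165)/.449)
for nm,x,y,z in [('plate',-40,128,20),('plate',-40,128,62),('plate',40,128,20),('plate',40,128,62),('jaw',-30,81,56),('jaw',30,81,56),('stop',-42,64,20)]:
    print(nm,x,z,cr(*proj(f,O+ex*x+a*y+[0,0,z],T)))
for nm,u,v in(('up',305,85),('lo',288,255)):
    for z in(45,51):
        p=ray(f,340+.45*u,165+.449*v,z,T)-O; print(nm,z,p@ex,p@a)
E
```

```text
plate -40 20 (285, 18)
plate -40 62 (343, 40)
plate 40 20 (259, 276)
plate 40 62 (308, 337)
jaw -30 56 (144, 76)
jaw 30 56 (131, 294)
stop -42 20 (63, 11)
up 45 -25.465966969114362 126.32379507015943
up 51 -26.679132155719664 124.02293257281922
lo 45 23.04660309174139 126.77121509186637
lo 51 20.648739628526478 124.45942640100617
```

Both rear prong ends lie at the same distance (holder y 126.3 and 126.8 mm), at x about -25 and +23. So the cast is square, centred and against the plate at 128 mm. Handing in.

```bash
python3 -c "
from plant import manip
print(manip.finish_job())"
```

```text
the job is handed in; nothing more can be done
None
```

The job is handed in with no verdict returned: the slide is at its stop with the cast square against the end plate by wrist-camera measurement, the pad is released and the hand is clear. Jaw compression was not measured directly.

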